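# Pin the lid of the food box

## Task

Lock the lid of the food box: take the bent pin by its yellow grip and swing its curved steel bar, tip first, through the staple that stands on the green lid until the middle of the bend sits in the staple. Leave the pin lying flat on the lid, and leave the straight pin with the blue grip where it lies.

Things in the scene. Friction and masses are not known exactly. Their poses are not given: they have to be found in the camera images.
- bent_pin: Loose bent pin, 120 g, flat on a grey-blue board 12 mm thick. Upright yellow grip 36 (x) by 24 (y) by 65 mm (z); origin: centre of its underside. An 8 mm round dark steel bar, 0 to 8 mm above the underside, leaves the grip along +x and bends left in a level arc: centre-line radius 60 about x=0, y=60, from x=0, y=0 through the mid bend to the tip.
- pin_tip (a point): Free end of the bent pin's bar, on its centre line: 75 degrees of arc past the mid bend, at x=15.5, y=118, z=4 mm from the pin's origin.
- pin_bend (a point): Middle of the bend on the bar's centre line, at x=60, y=60, z=4 mm from the pin's origin; the bar runs along the pin's y here.
- box: Fixed steel food box, 75 mm tall to the top of its flat green lid; lid 166 (x) by 268 mm (y), origin under its middle at table level, z up, x roughly away from the robot. The staple stands 30 mm to the +x side of the middle; the free lid on its -x side is where the pin's grip has room to stand, the bar then going through in +y.
- staple (a point): Centre of the opening of the steel staple on the lid, 20 mm above the lid; axes as the box. The staple is an upside-down U of 6 mm bar standing in the x-z plane; opening 38 mm wide (x), 40 mm high from the lid, upper corners rounded, top 46 mm above the lid. y is the direction through it.
- straight_pin: Loose bystander on the same board, not to be moved: the same grip in blue, origin at the centre of its underside, with a straight 8 mm bar reaching 120 mm along its +x.

How it is judged:
On the way:
1. the tip of the bent pin is in the opening of the staple (distance between pin_tip and staple below 0.025 m).
At the end, for the whole second after the job is handed in: The bent pin lies flat on the lid (within 0.12 rad), released and at rest, its bar through the staple: the middle of the bend within 22 mm of the opening's centre seen from above and at least 8 mm below it, the pin's y within 0.45 rad of the staple's; the straight pin not moved over 30 mm (horizontal distance between pin_bend and staple below 0.022 m and z of pin_bend in the frame of staple below -0.008 m and angle between the y axis of bent_pin and the y axis of staple, either way round below 0.45 rad and angle between bent_pin's own z axis and vertical below 0.12 rad and linear speed of bent_pin below 0.02 m/s); the robot touches nothing.
It fails at once if the straight pin is moved by more than 30 mm (distance of straight_pin from where it was at the start of the episode above 0.03 m).
It also fails if it takes over 45 s, if anything falls off the work surface, if the arm or the gripper's body presses on something with over 40 N, if the wrist force passes 120 N, or if a joint passes its speed limit or range.

## Robot

A 7-joint arm with a two-finger parallel gripper is mounted at the origin on the work surface. World frame = base frame: x ahead of the robot, y to its left, z up, the work surface at z = 0. Lengths are in m, angles in rad, forces in N, time in s.
With the tool pointing down it reaches from about 0.425 to 1.025 m from the base axis. Payload 3.6 kg.
Tool frame: the origin (TCP) lies on the mounting face of the last link; the fingertips stand 173 mm ahead of it and the grasp point (between the pads) lies 155 mm ahead of it; z points along the fingers, y is the line along which they close (so a half turn about z gives the same grasp; the last joint's range is limited). The gripper opens to 85 mm and grips with 20 to 120 N. Pads are 22 mm wide; open, the fingers measure 114 mm over their backs; the gripper's body (76 mm by 85 mm) begins 54 mm behind the grasp point. The pads swing forward as they close: fully open they stand 13 mm farther back than shut.
Start: joints at [1.115, 0.591, 0.048, 1.609, -0.033, 0.943, -0.034], TCP at [0.257, -0.678, 0.405] pointing down, gripper open.
Joint ranges: [-2.69, 2.69], [-0.47, 2.24], [-1.27, 1.36], [0.19, 2.51], [-1.53, 4.68], [0.08, 2.07], [-3.09, 3.09]. Speed limits (rad/s): [2.57, 2.57, 3.14, 3.14, 3.14, 3.14, 3.14].

## Interface

Orientations are given as a unit quaternion [x, y, z, w].
In Python, from plant import ctrl, optics gives the robot as it stands (ctrl), with the cameras (optics).
- The arm moves only by the tool shift_gripper, called as name(argument=value, ...) on one line, values as JSON. Schema: {"type":"object","properties":{"motion":{"type":"string"},"squeeze":{"type":"number"},"only":{"type":"string"},"quiet":{"type":"boolean"},"lines":{"type":"string"}},"required":["motion"],"additionalProperties":false}. motion is a string of 1 to 20 rows, parted by a bar, with the numbers parted by spaces; each row has 7 numbers: dx, dy, dz in shares of the most that a row can go, 1 being 62.5 mm, then a rotation vector rx, ry, rz in a scale on which 1.0 is 60 degrees, then the finger opening in m; each row shifts and turns the commanded pose from where the row before left it, along the tool's axes as they then stand; what a row does not reach is not made up. A row lasts 1/8 s, in which the tool goes at most 0.0625 m and 0.188 rad, less where a joint would pass 70% of its speed; a pose out of reach is approached as far as the arm can. The fingers move at their own pace and stop on an object; squeeze is the grip in N (left out, the last holds). Time passes only in rows, so rows that do not move let the fingers close. The tool returns the time, the measured TCP pose, the force, the opening and the grip force at its end. only (a regular expression) keeps the lines of the reply that match it, lines (a string "A,B") keeps lines A to B, and quiet returns only ok. Shift and turn numbers lie between -1 and 1, and a call with a number outside is refused. Input that does not fit is refused with a message, and nothing moves.
- ctrl.get_obs(): the state, without advancing time (a new reading comes with each control period).
- optics.read_camera(name): name is "scene" or "top"; returns the picture (384x512x3 uint8, blue, green, red); there is no depth.
- optics.camera_params(name): a dict with "mtx" (3x3 intrinsics, pixels), "camera_from_world" (4x4, takes a point from world to camera coordinates). Camera axes: x right, y up, looking along -z (the intrinsics and any distortion apply to the point x, -y, -z); pixel columns grow to the right and rows downward; lengths in m; the calibration is good to about 2 mm. A picture is of the moment at which its call begins. camera_params takes no time and is no camera call.
- ctrl.finish_job(): hands the job in; it is judged then, once.
The state is a dict: "t": time; "joints": joint angles; "qvel": joint speeds; "joint_efforts": joint torques, N m; "tool_pos": TCP position; "tool_rot": TCP orientation; "force": force on the tool from outside, world axes, zero at the start; "ft_torque": the same for the moment, N m; "opening": finger opening in m; "gripper_force": force on a finger pad.
Only numpy, scipy, OpenCV 4.12 (cv2) and the standard library are available. Lean on these libraries where they do the work, as an engineer would, in place of code of your own. Each camera call takes 0.05 s, during which the arm holds its last target. There are 200 camera calls.

## Working session

There is one attempt and no reset: what is moved stays moved. The work goes in short steps, Python scripts to look and compute and a tool call to move; the robot and the scene stay as the last step left them, time stands still between calls to the robot, and variables do not carry over. Pictures are saved under pics/ and viewed, at most 10 in all, crops included, and the job is handed in when it is done.

```bash
ls; mkdir -p pics; python3 - <<'E'
from plant import ctrl, optics
import cv2
o=ctrl.get_obs();print(o['t'],o['tool_pos'],o['tool_rot'],o['opening'])
for n in("scene","top"):
    cv2.imwrite(f"pics/{n}0.png",optics.read_camera(n));p=optics.camera_params(n);print(n,p)
E
```

```text
pics
plant.py
0.0 [ 0.2571529  -0.6773867   0.40355613] [ 9.83585616e-01  1.80438669e-01 -2.62145275e-04 -1.07429951e-03] 0.0851763344305455
scene {'mtx': array([[369.02225439,   0.        , 261.89632875],
       [  0.        , 369.02225439, 194.81823333],
       [  0.        ,   0.        ,   1.        ]]), 'camera_from_world': array([[ 0.71156007,  0.70241227, -0.01729932, -0.32432716],
       [-0.43338047,  0.45813805,  0.77607403,  0.17728181],
       [ 0.55304939, -0.54472611,  0.6304045 , -1.16929681],
       [ 0.        ,  0.        ,  0.        ,  1.        ]])}
top {'mtx': array([[430.78928577,   0.        , 250.74440339],
       [  0.        , 430.78928577, 197.90793667],
       [  0.        ,   0.        ,   1.        ]]), 'camera_from_world': array([[ 0.02962301, -0.99901712, -0.03297373, -0.07373719],
       [ 0.99417187,  0.0260263 ,  0.10461798, -0.53608181],
       [-0.10365697, -0.03588066,  0.9939657 , -0.90467009],
       [ 0.        ,  0.        ,  0.        ,  1.        ]])}
```

View pics/scene0.png

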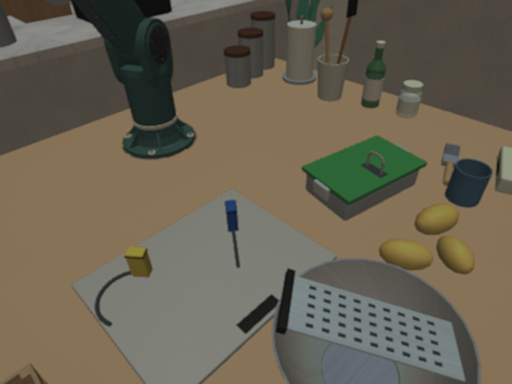

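View pics/top0.png

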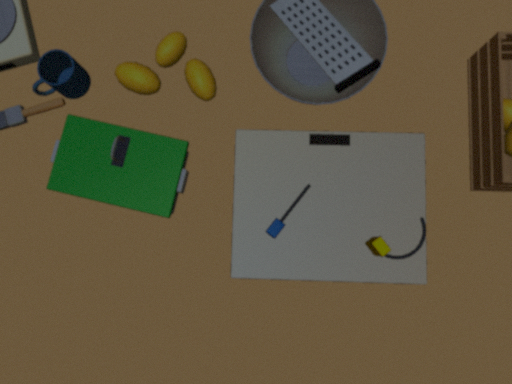

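The scene view shows the yellow grip at about (139,262) with its arc down to (110,323), the blue pin at (232,215) and the staple at (375,160). In the top view the bent pin's grip is at (381,246) and its tip at (423,219), the blue grip is at (276,228), and the staple is at (121,150) on the lid. Next I measure them.

```bash
cat > h.py <<'E'
import numpy as np, cv2
from plant import ctrl, optics
def cam(n):
    p=optics.camera_params(n); return p['mtx'],p['camera_from_world']
def ray(n,uv):
    K,T=cam(n); uv=np.atleast_2d(np.array(uv,float))
    d=np.c_[uv,np.ones(len(uv))]@np.linalg.inv(K).T*[1,-1,-1]
    return -T[:3,:3].T@T[:3,3], d@T[:3,:3]
def plane(n,uv,z):
    o,d=ray(n,uv); return o+d*((z-o[2])/d[:,2])[:,None]
def tri(a,b):
    (o1,d1),(o2,d2)=ray("top",a),ray("scene",b); d1=d1[0]/np.linalg.norm(d1[0]);d2=d2[0]/np.linalg.norm(d2[0])
    s=np.linalg.lstsq(np.c_[d1,-d2],o2-o1,rcond=None)[0]; p,q=o1+s[0]*d1,o2+s[1]*d2
    return (p+q)/2,np.linalg.norm(p-q)
def proj(n,P):
    K,T=cam(n); c=(np.atleast_2d(P)@T[:3,:3].T+T[:3,3])*[1,-1,-1]; c=c@K.T; return c[:,:2]/c[:,2:]
def mask(im,lo,hi,box):
    m=cv2.inRange(cv2.cvtColor(im,cv2.COLOR_BGR2HSV),lo,hi); k=np.zeros_like(m);x0,y0,x1,y1=box;k[y0:y1,x0:x1]=255
    return m&k
E
python3 - <<'E'
from h import *
np.set_printoptions(precision=4,suppress=True)
t=cv2.imread('pics/top0.png');s=cv2.imread('pics/scene0.png')
def quad(m):
    c=max(cv2.findContours(m,0,2)[0],key=cv2.contourArea)
    return cv2.approxPolyDP(cv2.convexHull(c),4,True)[:,0]
G=((50,120,40),(75,255,255))
qt=quad(mask(t,*G,(20,90,220,240)));qs=quad(mask(s,*G,(280,120,450,230)))
print('lid px',qt.tolist(),qs.tolist())
for n,q in(('top',qt),('scene',qs)):
    P=plane(n,q,.075);P=P[np.argsort(np.arctan2(*(P-P.mean(0))[:,:2].T))];print(n,P[:,:2].round(4).tolist(),P.mean(0),np.linalg.norm(np.diff(P,axis=0),axis=1))
# match corners for heights
Q=plane('scene',qs,.075)
for a in qt:
    w=plane('top',[a],.075)[0];b=qs[np.argmin(np.linalg.norm(Q-w,axis=1))];print('corner',*tri(a,b))
Y=((20,120,40),(35,255,255))
for n,im,b in(('top',t,(360,225,400,265)),('scene',s,(120,240,160,285))):
    m=mask(im,*Y,b);print(n,'yellow px',cv2.boundingRect(m),cv2.minAreaRect(cv2.findNonZero(m)))
    x=cv2.resize(im[b[1]-10:b[3]+30,b[0]-30:b[2]+40],None,fx=5,fy=5,interpolation=cv2.INTER_CUBIC);cv2.imwrite(f'pics/{n}_pin.png',x) ;print(x.shape)
a=cv2.resize(t[130:175,95:150],None,fx=7,fy=7,interpolation=cv2.INTER_CUBIC)
b=cv2.resize(s[140:185,350:400],None,fx=7,fy=7,interpolation=cv2.INTER_CUBIC)
cv2.imwrite('pics/staple.png',np.hstack([a,b]))
c=cv2.imread('pics/top_pin.png')[:450,:550];d=cv2.imread('pics/scene_pin.png')
E
python3 - <<'E'
import cv2,numpy as np
t=cv2.imread('pics/top0.png');s=cv2.imread('pics/scene0.png')
f=lambda i:cv2.resize(i,None,fx=5,fy=5,interpolation=cv2.INTER_CUBIC)
cv2.imwrite('pics/pins.png',np.hstack([f(t[205:275,360:435]),f(s[240:310+20,90:160])[:350]]))
E
```

```text
lid px [[68, 115], [187, 142], [170, 214], [48, 188]] [[425, 162], [348, 203], [303, 168], [374, 137]]
top [[0.4953, 0.1045], [0.5426, 0.3635], [0.6997, 0.3328], [0.6468, 0.0762]] [0.5961 0.2193 0.075 ] [0.2633 0.16   0.262 ]
scene [[0.499, 0.101], [0.5457, 0.3474], [0.7016, 0.3267], [0.6537, 0.0659]] [0.6    0.2102 0.075 ] [0.2508 0.1573 0.2652]
corner [0.7001 0.3341 0.071 ] 0.0017758674596122682
corner [0.6484 0.0775 0.065 ] 0.0018380535153523043
corner [0.4956 0.1054 0.0711] 3.633177185466121e-05
corner [0.5408 0.3648 0.0669] 0.007291167558693173
top yellow px (366, 237, 25, 19) ((378.5000305175781, 246.50003051757812), (22.62741470336914, 15.55634880065918), 45.0)
(400, 550, 3)
scene yellow px (125, 246, 26, 31) ((137.81048583984375, 261.05572509765625), (33.85995864868164, 21.162473678588867), 73.61045837402344)
(425, 550, 3)
```

View pics/staple.png

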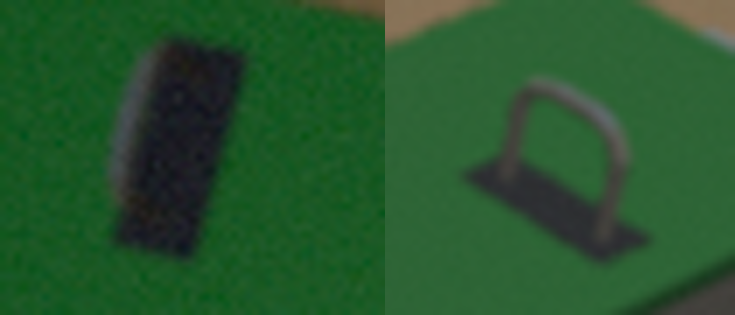

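View pics/pins.png

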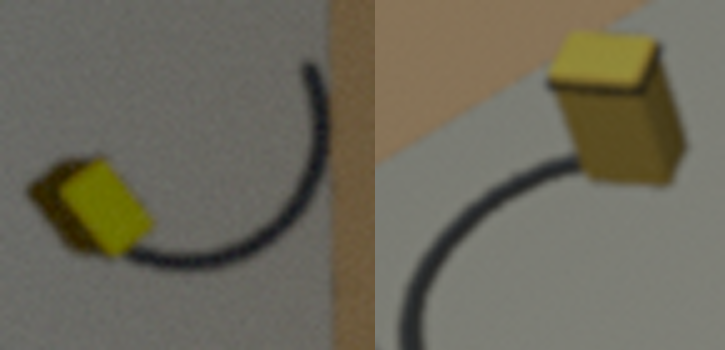

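The left crop (top view) shows the staple's dark base plate centred near top pixel (120.7,151.1), with the hoop leaning away by parallax. The right crop shows the same plate near scene pixel (374.6,170.3). In the pin crops the bright top face of the grip is at about top (381.6,246.4) and scene (136,251.8), with a clean dark arc.

```bash
python3 - <<'E'
from h import *
from scipy.optimize import least_squares
np.set_printoptions(precision=4,suppress=True)
t=cv2.imread('pics/top0.png');s=cv2.imread('pics/scene0.png')
def cen(m): M=cv2.moments(m,True); return np.array([M['m10'],M['m01']])/M['m00']
ft=mask(t,(20,150,100),(35,255,255),(360,225,400,265)); fs=mask(s,(20,100,150),(35,255,255),(120,240,165,265))
print('grip face',cen(ft),ft.sum()/255,cen(fs),fs.sum()/255,tri(cen(ft),cen(fs)))
print('t plane',plane('top',[cen(ft)],.077),plane('scene',[cen(fs)],.077))
pt=mask(t,(0,0,0),(180,255,60),(105,130,135,175));pt&=~mask(t,(45,110,0),(80,255,255),(0,0,512,384))
ps=mask(s,(0,0,0),(180,110,75),(355,150,395,185))
print('plate',cen(pt),pt.sum()/255,cen(ps),ps.sum()/255,tri(cen(pt),cen(ps)),plane('top',[cen(pt)],.075),plane('scene',[cen(ps)],.075))
r=cv2.minAreaRect(cv2.findNonZero(pt));b=plane('top',cv2.boxPoints(r),.075)[:,:2];e=np.diff(b,axis=0);print('plate sides',np.linalg.norm(e,axis=1),np.degrees(np.arctan2(e[:,1],e[:,0])))
for n,im,b in(('top',t,(384,212,431,262)),('scene',s,(90,265,128,330))):
    g=cv2.cvtColor(im,cv2.COLOR_BGR2GRAY); m=np.zeros_like(g);x0,y0,x1,y1=b;m[y0:y1,x0:x1]=g[y0:y1,x0:x1]<70
    c,l,st,_=cv2.connectedComponentsWithStats(m);m=l==1+np.argmax(st[1:,4]);v,u=np.nonzero(m)
    P=plane(n,np.c_[u,v],.016)[:,:2]
    f=least_squares(lambda p:np.hypot(*(P-p[:2]).T)-p[2],[*P.mean(0),.06],loss='soft_l1',f_scale=.003)
    f2=least_squares(lambda p:np.hypot(*(P-p[:2]).T)-.06,f.x[:2],loss='soft_l1',f_scale=.003)
    a=np.unwrap(np.sort(np.arctan2(P[:,1]-f2.x[1],P[:,0]-f2.x[0])));print(n,'bar',len(P),f.x,f2.x,np.degrees([a[0],a[-1]]),'tip px extent',u.min(),u.max(),v.min(),v.max())
E
```

```text
** On entry to DLASCL parameter number  4 had an illegal value
 ** On entry to DLASCL parameter number  4 had an illegal value
 ** On entry to DLASCL parameter number  4 had an illegal value
 ** On entry to DLASCL parameter number  4 had an illegal value
 ** On entry to DLASCL parameter number  5 had an illegal value
 ** On entry to DLASCL parameter number  4 had an illegal value<stdin>:5: RuntimeWarning: invalid value encountered in divide
Traceback (most recent call last):
  File "h.py", line 13, in tri
    s=np.linalg.lstsq(np.c_[d1,-d2],o2-o1,rcond=None)[0]; p,q=o1+s[0]*d1,o2+s[1]*d2
      ~~~~~~~~~~~~~~~^^^^^^^^^^^^^^^^^^^^^^^^^^^^^^^^
numpy.linalg.LinAlgError: SVD did not converge in Linear Least Squares
```

```bash
cat > m.py <<'E'
from h import *
from scipy.optimize import least_squares
np.set_printoptions(precision=4,suppress=True)
t=cv2.imread('pics/top0.png');s=cv2.imread('pics/scene0.png')
def cen(m): M=cv2.moments(m,True); return np.array([M['m10'],M['m01']])/M['m00']
def face(im,b):
    m=mask(im,(18,90,40),(36,255,255),b); V=im.max(2); th,_=cv2.threshold(V[m>0],0,255,cv2.THRESH_OTSU); print('otsu',th,(m>0).sum()); return m&(V>th).astype('u1')*255
ft=face(t,(360,225,400,265)); fs=face(s,(120,240,165,285))
print('grip face',cen(ft),(ft>0).sum(),cen(fs),(fs>0).sum(),tri(cen(ft),cen(fs)))
print('t plane',plane('top',[cen(ft)],.077),plane('scene',[cen(fs)],.077))
r=cv2.minAreaRect(cv2.findNonZero(ft));b=plane('top',cv2.boxPoints(r),.077)[:,:2];e=np.diff(b,axis=0);print('face sides',np.linalg.norm(e,axis=1),np.degrees(np.arctan2(e[:,1],e[:,0])))
def dark(im,b,k):
    g=im[:,:,k]; x0,y0,x1,y1=b; th,_=cv2.threshold(g[y0:y1,x0:x1],0,255,cv2.THRESH_OTSU)
    m=np.zeros_like(g);m[y0:y1,x0:x1]=g[y0:y1,x0:x1]<=th
    c,l,st,_=cv2.connectedComponentsWithStats(m);return (l==1+np.argmax(st[1:,4])).astype('u1')
pt=dark(t,(105,130,135,175),1);ps=dark(s,(358,155,392,182),1)
print('plate',cen(pt),pt.sum(),cen(ps),ps.sum(),tri(cen(pt),cen(ps)),plane('top',[cen(pt)],.075),plane('scene',[cen(ps)],.075))
r=cv2.minAreaRect(cv2.findNonZero(pt));b=plane('top',cv2.boxPoints(r),.075)[:,:2];e=np.diff(b,axis=0);print('plate sides',np.linalg.norm(e,axis=1),np.degrees(np.arctan2(e[:,1],e[:,0])))
for n,im,b in(('top',t,(389,215,425,262)),('scene',s,(92,270,122,328))):
    m=dark(im,b,2);v,u=np.nonzero(m)
    P=plane(n,np.c_[u,v],.016)[:,:2]
    f=least_squares(lambda p:np.hypot(*(P-p[:2]).T)-p[2],[*P.mean(0)+[.03,.03],.06],loss='soft_l1',f_scale=.003)
    f2=least_squares(lambda p:np.hypot(*(P-p[:2]).T)-.06,f.x[:2],loss='soft_l1',f_scale=.003)
    a=np.sort(np.arctan2(P[:,1]-f2.x[1],P[:,0]-f2.x[0])%(2*np.pi)-2*np.pi);print(n,'bar',len(P),f.x,f2.x,np.degrees([a[0],a[-1]]),a[-3:])
E
python3 m.py
```

```text
otsu 79.0 330
otsu 111.0 662
grip face [381.0708 246.0896] 212 [133.729  249.9813] 214 (array([ 0.4416, -0.3264,  0.0763]), np.float64(0.004062030097793018))
t plane [[ 0.4426 -0.3244  0.077 ]] [[ 0.4408 -0.3282  0.077 ]]
face sides [0.0242 0.0356 0.0241] [ -51.9352 -142.7678  127.9806]
plate [120.018  150.5696] 388 [374.194 168.403] 201 (array([0.6256, 0.2166, 0.0754]), np.float64(0.0006464172024882738)) [[0.6254 0.2165 0.075 ]] [[0.6255 0.2175 0.075 ]]
plate sides [0.0652 0.028  0.0651] [ -11.1547 -103.5215  168.6779]
top bar 226 [ 0.4797 -0.3714  0.0595] [ 0.4801 -0.3709] [-193.6871  -64.4958] [-1.1533 -1.1399 -1.1257]
scene bar 295 [ 0.4806 -0.3737  0.0606] [ 0.4802 -0.3743] [-193.1859  -63.0822] [-1.1214 -1.1091 -1.101 ]
```

The manual's scale: shifts go in shares of 62.5 mm and turns go in shares of 60 degrees. Converting my numbers, 0.03 m is 0.48, -0.0263 m is -0.4208, -0.0323 rad / 1.0472 = -0.0308.

```bash
cat >> h.py <<'E'
from scipy.spatial.transform import Rotation as Ro
def go(x,y,z,yaw):
    """displacement in tool axes, and rotvec, from measured pose to tool-down pose with tool x at yaw deg"""
    o=ctrl.get_obs();R=Ro.from_quat(o['tool_rot']);p=o['tool_pos']
    T=Ro.from_euler('z',yaw,degrees=True)*Ro.from_euler('x',np.pi)
    print('t',round(o['t'],2),'pos',p.round(4),'yaw',np.degrees(np.arctan2(*R.as_matrix()[1::-1,0])).round(2),'d_tool',R.inv().apply(np.array([x,y,z])-p).round(4),'rot',(R.inv()*T).as_rotvec().round(4),'d after rot',T.inv().apply(np.array([x,y,z])-p).round(4),'open',round(o['opening'],4))
E
```

shift_gripper(motion="0.48 -0.4208 0 0 0 -0.0308 0.085 | 0.48 -0.4208 0 0 0 -0.0308 0.085 | 0.48 -0.4208 0 0 0 -0.0308 0.085 | 0.48 -0.4208 0 0 0 -0.0308 0.085 | 0.48 -0.4208 0 0 0 -0.0308 0.085 | 0.48 -0.4208 0 0 0 -0.0308 0.085 | 0.48 -0.4208 0 0 0 -0.0308 0.085 | 0.48 -0.4208 0 0 0 -0.0308 0.085 | 0 0 0.48 0 0 -0.0308 0.085 | 0 0 0.48 0 0 -0.0308 0.085 | 0 0 0 0 0 0 0.085 | 0 0 0 0 0 0 0.085", squeeze=40)

```text
t: 1.6
tool_pos: [0.3741, -0.382, 0.3453]
tool_rot: [0.942, 0.336, 0.0, 0.0]
force: [-0.4, -0.8, -0.1]
opening: 0.0846
gripper_force: 0.0
```

```bash
python3 -c "
from h import *
go(.442,-.326,.212,39.3)"
```

```text
t 1.6 pos [ 0.3741 -0.382   0.3453] yaw 39.25 d_tool [ 0.088  -0.0005  0.1333] rot [ 0.0007 -0.0001 -0.0009] d after rot [ 0.088  -0.0003  0.1333] open 0.0846
```

In the tool's units: 0.044 m is 0.704, 0.03 m is 0.48.

shift_gripper(motion="0.704 0 0 0 0 0 0.085 | 0.704 0 0 0 0 0 0.085 | 0 0 0.48 0 0 0 0.085 | 0 0 0.48 0 0 0 0.085 | 0 0 0 0 0 0 0.085 | 0 0 0 0 0 0 0.085")

```text
t: 2.35
tool_pos: [0.4425, -0.3266, 0.2861]
tool_rot: [0.942, 0.336, 0.001, 0.001]
force: [-0.7, -0.2, -0.3]
opening: 0.085
gripper_force: 0.0
```

```bash
python3 - <<'E'
from h import *
go(.442,-.326,.212,39.3)
im=optics.read_camera('scene');cv2.imwrite('pics/s1.png',cv2.resize(im[140:350,60:300],None,fx=2.5,fy=2.5))
E
```

```text
t 2.35 pos [ 0.4425 -0.3266  0.2861] yaw 39.25 d_tool [-0.0001 -0.001   0.0741] rot [ 0.0024 -0.0007 -0.0008] d after rot [-0.     -0.0008  0.0741] open 0.085
```

View pics/s1.png

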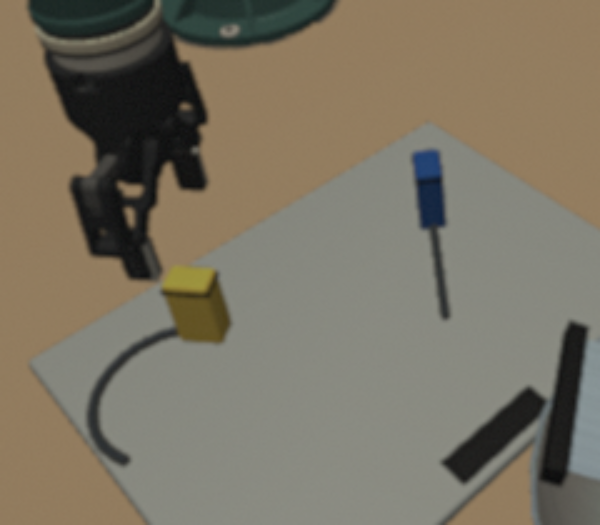

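The fingers straddle the yellow grip: tips at crop (145,275) and (195,185), with the grip's top at (190,280) below their midpoint. Going down to grasp.

In the tool's units: 0.02 m is 0.32, 0.014 m is 0.224.

shift_gripper(motion="0 -0.016 0.32 0 0 0 0.085 | 0 0 0.32 0 0 0 0.085 | 0 0 0.32 0 0 0 0.085 | 0 0 0.224 0 0 0 0.085 | 0 0 0 0 0 0 0.085 | 0 0 0 0 0 0 0.0 | 0 0 0 0 0 0 0 | 0 0 0 0 0 0 0 | 0 0 0 0 0 0 0 | 0 0 0 0 0 0 0 | 0 0 0 0 0 0 0 | 0 0 0 0 0 0 0", squeeze=50)

```text
t: 3.9
tool_pos: [0.4417, -0.3254, 0.2112]
tool_rot: [0.942, 0.336, 0.0, 0.0]
force: [0.2, -1.2, 5.6]
opening: 0.0234
gripper_force: 49.3
```

shift_gripper(motion="0 0 -0.24 0 0 0 0 | 0 0 -0.48 0 0 0 0 | 0 0 -0.64 0 0 0 0 | 0 0 -0.64 0 0 0 0 | 0 0 0 0 0 0 0 | 0 0 0 0 0 0 0")

```text
t: 4.65
tool_pos: [0.4407, -0.3248, 0.3355]
tool_rot: [0.942, 0.336, -0.0, -0.0]
force: [0.4, -0.6, -1.2]
opening: 0.0232
gripper_force: 49.2
```

```bash
python3 - <<'E'
from h import *
go(.507,.234,.34,84)
a=optics.read_camera('scene');cv2.imwrite('pics/s2.png',a);b=optics.read_camera('top');cv2.imwrite('pics/t2.png',b)
f=lambda i:cv2.resize(i,None,fx=2,fy=2)
cv2.imwrite('pics/v2.png',np.hstack([f(a[120:345,60:260]),f(b[130:355,312:512])]))
E
```

```text
t 4.65 pos [ 0.4407 -0.3248  0.3355] yaw 39.29 d_tool [ 0.4051 -0.3905 -0.0042] rot [-1.300e-03 -1.000e-04 -7.803e-01] d after rot [ 0.5626  0.0075 -0.0045] open 0.0232
```

View pics/v2.png

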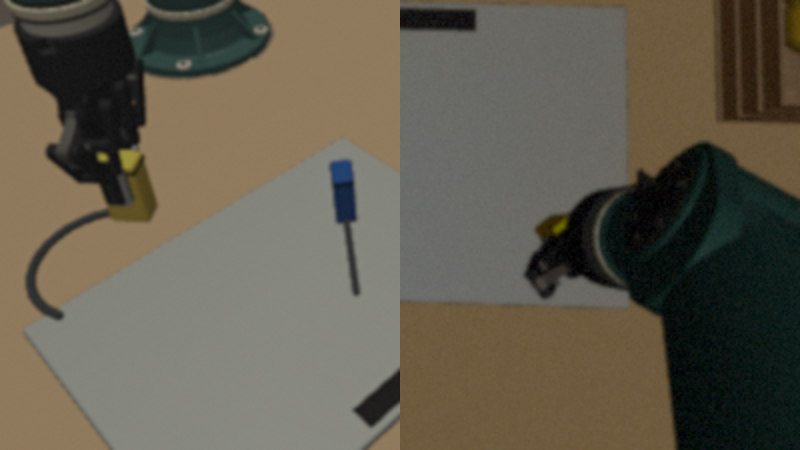

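The pin is held level by its grip, clear of the board and of the blue pin. Now I carry it to a start pose with the tip short of the staple.

In the tool's units: 0.05 m is 0.8, 0.04 m is 0.64, -0.151 rad / 1.0472 = -0.1442.

shift_gripper(motion="0 0 0 0 0 -0.1442 0 | 0 0 0 0 0 -0.1442 0 | 0 0 0 0 0 -0.1442 0 | 0 0 0 0 0 -0.1442 0 | 0.48 -0.0784 0 0 0 0 0 | 0.64 -0.104 0 0 0 0 0 | 0.8 -0.1296 0 0 0 0 0 | 0.8 -0.1296 0 0 0 0 0 | 0.8 -0.1296 0 0 0 0 0 | 0.8 -0.1296 0 0 0 0 0 | 0.8 -0.1296 0 0 0 0 0 | 0.8 -0.1296 0 0 0 0 0 | 0.8 -0.1296 0 0 0 0 0 | 0.8 -0.1296 0 0 0 0 0 | 0.64 -0.104 0 0 0 0 0 | 0.48 -0.0784 0 0 0 0 0 | 0 0 0 0 0 0 0 | 0 0 0 0 0 0 0")

```text
t: 7.0
tool_pos: [0.5065, 0.217, 0.3345]
tool_rot: [0.799, 0.601, -0.002, -0.0]
force: [-0.9, -0.6, -1.5]
opening: 0.0235
gripper_force: 49.0
```

```bash
python3 -c "
from h import *
go(.5091,.2442,.285,73.9)"
```

```text
t 7.0 pos [0.5065 0.217  0.3345] yaw 73.88 d_tool [ 0.027  -0.005   0.0494] rot [-0.0021  0.0028 -0.0004] d after rot [ 0.0269 -0.0051  0.0495] open 0.0235
```

In the tool's units: 0.02 m is 0.32, 0.0135 m is 0.216.

shift_gripper(motion="0.216 -0.04 0 0 0 0 0 | 0.216 -0.04 0 0 0 0 0 | 0 0 0.32 0 0 0 0 | 0 0 0 0 0 0 0 | 0 0 0 0 0 0 0")

```text
t: 7.62
tool_pos: [0.5098, 0.2456, 0.316]
tool_rot: [0.799, 0.601, 0.0, -0.0]
force: [-0.4, 0.3, -0.3]
opening: 0.0238
gripper_force: 49.0
```

```bash
python3 - <<'E'
from h import *
go(.5091,.2442,.284,73.9)
o=ctrl.get_obs();z=o['tool_pos'][2]-.1992
a=optics.read_camera('scene')
yaw=np.radians(np.degrees(np.arctan2(*Ro.from_quat(o['tool_rot']).as_matrix()[1::-1,0]))+180)
R=Ro.from_euler('z',yaw)
for p in([.0155,.118,.004],[.06,.06,.004]): 
    w=R.apply(p)+[*o['tool_pos'][:2],z];print('pred',w,proj('scene',w));a=cv2.circle(np.ascontiguousarray(a),tuple(proj('scene',w)[0].astype(int)),1,(255,0,255),-1)
cv2.imwrite('pics/s3.png',cv2.resize(a[70:250,280:460],None,fx=3.3,fy=3.3,interpolation=cv2.INTER_CUBIC))
E
```

```text
t 7.62 pos [0.5098 0.2456 0.316 ] yaw 73.9 d_tool [-0.0015 -0.0003  0.032 ] rot [ 0.0002 -0.0002  0.    ] d after rot [-0.0015 -0.0003  0.032 ] open 0.0238
pred [0.61885684 0.19793987 0.12080305] [[370.60911144 154.62995269]]
pred [0.55079132 0.17126901 0.12080305] [[339.6517116  148.45240745]]
```

View pics/s3.png

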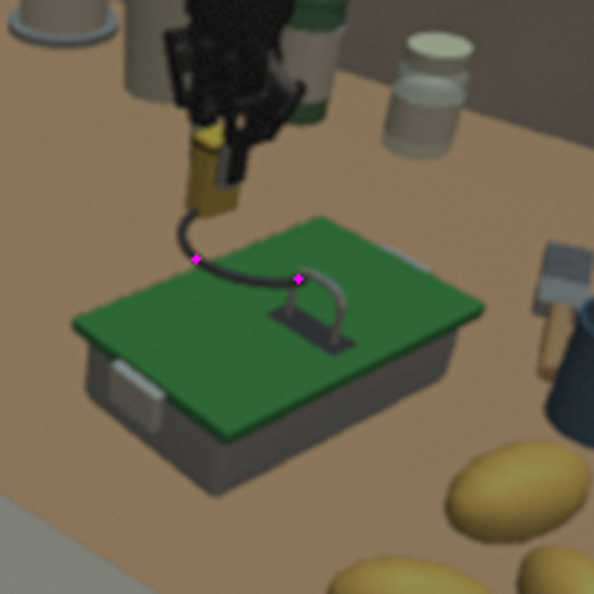

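The magenta predictions of the tip (299,279) and the mid bend (196,259) lie right on the bar, so the in-hand pose is confirmed. The tip stands just on the −y side of the staple. I lower and start the swing.

In the tool's units: 0.016 m is 0.256, -0.006 m is -0.096, -0.1 rad / 1.0472 = -0.0955.

shift_gripper(motion="-0.024 0 0.256 0 0 0 0 | 0 0 0.256 0 0 0 0 | 0 0 0 0 0 0 0 | 0 0 0 0 0 0 0 | -0.096 0.0048 0 0 0 -0.0955 0 | -0.096 0.0048 0 0 0 -0.0955 0 | -0.096 0.0048 0 0 0 -0.0955 0 | -0.096 0.0048 0 0 0 -0.0955 0 | -0.096 0.0048 0 0 0 -0.0955 0 | 0 0 0 0 0 0 0 | 0 0 0 0 0 0 0")

```text
t: 9.05
tool_pos: [0.5085, 0.2144, 0.284]
tool_rot: [0.626, 0.78, 0.0, 0.0]
force: [-0.5, -0.2, -0.6]
opening: 0.0234
gripper_force: 49.0
```

```bash
cat > chk.py <<'E'
from h import *
o=ctrl.get_obs();z=o['tool_pos'][2]-.1992
yaw=np.arctan2(*Ro.from_quat(o['tool_rot']).as_matrix()[1::-1,0])+np.pi
R=Ro.from_euler('z',yaw);B=Ro.from_euler('z',-11.1,degrees=True);S=np.array([.6256,.216,.095])
O=np.array([*o['tool_pos'][:2],z]);f=lambda p:B.inv().apply(R.apply(p)+O-S).round(4)
print('yaw rel box',((np.degrees(yaw)+11.1+180)%360-180).round(2),'tip',f([.0155,.118,.004]),'bend',f([.06,.06,.004]),'C',f([0,.06,.004]),'force',o['force'].round(1),'joints',o['joints'].round(2))
go(.5551,.1687,.275,168.9)
E
python3 chk.py
```

```text
yaw rel box -66.43 tip [-0.0003  0.0089 -0.0062] bend [-0.0357 -0.0551 -0.0062] C [-0.0596 -0.0001 -0.0062] force [-0.5 -0.2 -0.6] joints [-0.22  0.57 -0.35  2.08  0.36  0.55 -0.62]
t 9.05 pos [0.5085 0.2144 0.284 ] yaw 102.47 d_tool [-0.0547  0.0357  0.009 ] rot [ 1.0000e-03  1.0000e-04 -1.1594e+00] d after rot [-0.0546 -0.0359  0.009 ] open 0.0234
```

In the tool's units: -0.006 m is -0.096, 0.0003 m is 0.0048, -0.1 rad / 1.0472 = -0.0955.

shift_gripper(motion="-0.096 0.0048 0 0 0 -0.0955 0 | -0.096 0.0048 0 0 0 -0.0955 0 | -0.096 0.0048 0 0 0 -0.0955 0 | -0.096 0.0048 0 0 0 -0.0955 0 | -0.096 0.0048 0 0 0 -0.0955 0 | -0.096 0.0048 0 0 0 -0.0955 0 | 0 0 0 0 0 0 0")

```text
t: 9.93
tool_pos: [0.5263, 0.1832, 0.2837]
tool_rot: [0.368, 0.93, 0.0, 0.0]
force: [0.3, 0.2, -1.6]
opening: 0.0231
gripper_force: 49.0
```

```bash
python3 chk.py
```

```text
yaw rel box -32.12 tip [-0.0153  0.0403 -0.0065] bend [-0.0084 -0.0324 -0.0065] C [-0.0592 -0.0005 -0.0065] force [ 0.3  0.2 -1.6] joints [-0.04  0.6  -0.52  2.06  0.52  0.61 -0.1 ]
t 9.93 pos [0.5263 0.1832 0.2837] yaw 136.78 d_tool [-0.0309  0.0092  0.0087] rot [ 2.000e-04  1.000e-04 -5.607e-01] d after rot [-0.0311 -0.0086  0.0087] open 0.0231
```

In the tool's units: -0.006 m is -0.096, -0.0036 m is -0.0576, -0.1 rad / 1.0472 = -0.0955.

shift_gripper(motion="-0.096 0.0048 0 0 0 -0.0955 0 | -0.096 0.0048 0 0 0 -0.0955 0 | -0.096 0.0048 0 0 0 -0.0955 0 | -0.096 0.0048 0 0 0 -0.0955 0 | -0.096 0.0048 0 0 0 -0.0955 0 | -0.0576 0.0016 0 0 0 -0.0573 0 | 0 0 0 0 0 0 0 | 0 0 0 0 0 0 0")

```text
t: 10.92
tool_pos: [0.5552, 0.1686, 0.2837]
tool_rot: [0.096, 0.995, -0.0, -0.0]
force: [-0.7, 0.2, -0.5]
opening: 0.0233
gripper_force: 49.0
```

```bash
python3 chk.py
python3 - <<'E'
from h import *
cv2.imwrite('pics/s4.png',cv2.resize(optics.read_camera('scene')[70:250,280:460],None,fx=3.3,fy=3.3,interpolation=cv2.INTER_CUBIC))
E
```

```text
yaw rel box 0.05 tip [-0.0446  0.0579 -0.0065] bend [-0.     -0.0001 -0.0065] C [-0.06   -0.0001 -0.0065] force [-0.7  0.2 -0.5] joints [ 0.1   0.66 -0.67  2.    0.64  0.69  0.39]
t 10.93 pos [0.5552 0.1686 0.2837] yaw 168.95 d_tool [0.0001 0.0001 0.0087] rot [-0.0002 -0.0003  0.0008] d after rot [0.0001 0.0001 0.0087] open 0.0233
```

View pics/s4.png

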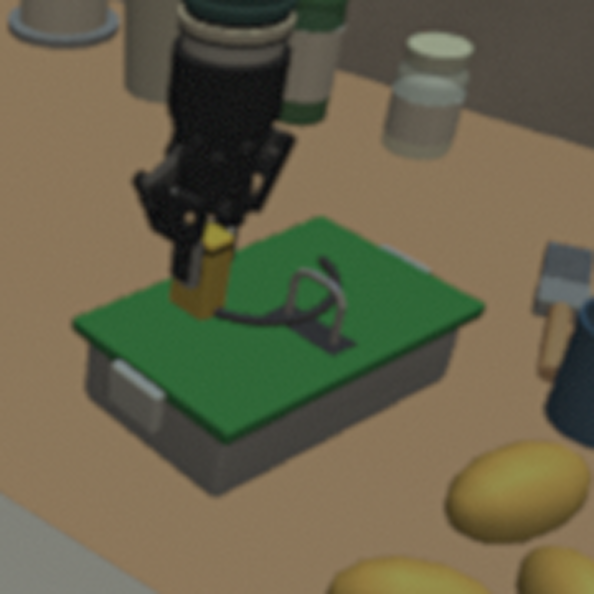

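The bar passes through the staple: the hoop is at crop (315,300) and the tip shows behind it at (328,265). I lower gently and watch the force.

In the tool's units: 0.002 m is 0.032, 0.001 m is 0.016.

shift_gripper(motion="0 0 0.032 0 0 0 0 | 0 0 0.032 0 0 0 0 | 0 0 0.032 0 0 0 0 | 0 0 0.016 0 0 0 0 | 0 0 0 0 0 0 0 | 0 0 0 0 0 0 0")

```text
t: 11.72
tool_pos: [0.5555, 0.1682, 0.2767]
tool_rot: [0.096, 0.995, 0.0, 0.0]
force: [0.7, 0.5, -2.3]
opening: 0.0232
gripper_force: 49.0
```

shift_gripper(motion="0 0 0.016 0 0 0 0 | 0 0 0.016 0 0 0 0 | 0 0 0 0 0 0 0 | 0 0 0 0 0 0 0")

```text
t: 12.22
tool_pos: [0.5555, 0.1682, 0.2747]
tool_rot: [0.096, 0.995, -0.0, -0.0]
force: [0.3, 0.1, -0.6]
opening: 0.0234
gripper_force: 49.0
```

In the tool's units: 0.001 m is 0.016.

shift_gripper(motion="0 0 0.016 0 0 0 0 | 0 0 0 0 0 0 0 | 0 0 0 0 0 0 0")

```text
t: 12.6
tool_pos: [0.5555, 0.1683, 0.2743]
tool_rot: [0.096, 0.995, -0.0, 0.0]
force: [-1.7, -0.9, 5.8]
opening: 0.0233
gripper_force: 49.8
```

shift_gripper(motion="0 0 0.016 0 0 0 0 | 0 0 0 0 0 0 0 | 0 0 0 0 0 0 0")

```text
t: 12.98
tool_pos: [0.5555, 0.1685, 0.2742]
tool_rot: [0.096, 0.995, -0.001, 0.001]
force: [-3.9, -1.7, 12.0]
opening: 0.0234
gripper_force: 50.9
```

Contact came at the expected lid height. I ease the press, open the fingers and rise.

In the tool's units: -0.0015 m is -0.024.

shift_gripper(motion="0 0 -0.024 0 0 0 0 | 0 0 0 0 0 0 0.03 | 0 0 0 0 0 0 0.04 | 0 0 0 0 0 0 0.06 | 0 0 0 0 0 0 0.06 | 0 0 0 0 0 0 0.06 | 0 0 0 0 0 0 0.06")

```text
t: 13.85
tool_pos: [0.5555, 0.1682, 0.2742]
tool_rot: [0.096, 0.995, 0.0, 0.0]
force: [0.9, 0.1, -0.1]
opening: 0.0598
gripper_force: 0.0
```

shift_gripper(motion="0 0 -0.16 0 0 0 0.06 | 0 0 -0.32 0 0 0 0.06 | 0 0 -0.48 0 0 0 0.06 | 0 0 -0.64 0 0 0 0.06 | 0 0 -0.64 0 0 0 0.06 | 0 0 0 0 0 0 0.06 | 0 0 0 0 0 0 0.06")

```text
t: 14.72
tool_pos: [0.5552, 0.1679, 0.4147]
tool_rot: [0.096, 0.995, -0.0, 0.0]
force: [0.1, -0.0, 0.2]
opening: 0.06
gripper_force: 0.0
```

```bash
python3 - <<'E'
from h import *
a=optics.read_camera('scene');B=Ro.from_euler('z',-11.1,degrees=True);a=np.ascontiguousarray(a)
for p in([-.0446,.0579,-.016],[0,0,-.016]): cv2.circle(a,tuple(proj('scene',B.apply(p)+[.6256,.216,.095])[0].round().astype(int)),1,(255,0,255),-1)
cv2.imwrite('pics/s5.png',cv2.resize(a[90:230,290:440],None,fx=4,fy=4,interpolation=cv2.INTER_CUBIC))
E
```

```text
(no output)
```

View pics/s5.png

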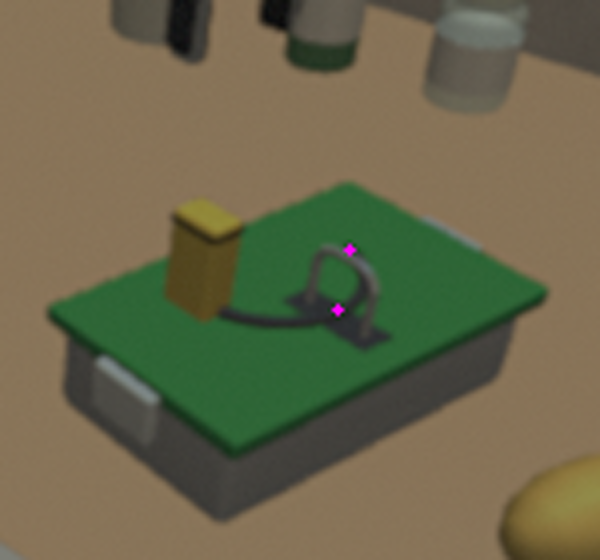

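The pin lies flat and upright on the lid. The predicted mid bend (338,310) sits in the staple and the tip (350,250) lies beyond it, both on the bar. The gripper is clear, so I hand the job in.

```bash
python3 -c "
from plant import ctrl, optics
print(ctrl.finish_job())"
```

```text
the job is handed in; nothing more can be done
None
```

I handed in the job at about 15 s of the 45 s: the bent pin lies flat on the lid with the middle of its bend in the staple and is released, and the arm never touched the straight pin; no verdict was printed.

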